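# Unlatch and open the incoming sample case

## Robot

A 7-joint arm with a two-finger parallel gripper is mounted at the origin on the work surface. World frame = base frame: x ahead of the robot, y to its left, z up, the work surface at z = 0. Lengths are in mm, angles in rad, forces in N, time in s.
With the tool pointing down it reaches from about 400 to 750 mm from the base axis. Payload 19.5 kg.
Tool frame: the origin (TCP) lies at the very end of the fingers, on their centre line; the grasp point (between the pads) lies ctrl.grasp_offset behind it (ctrl.grasp_offset is the distance from the TCP to the grasp point, in mm); z points along the fingers, x is the direction in which the jaws open and shut, and the axes are right-handed (so a half turn about z gives the same grasp; the last joint's range is limited). The gripper opens to 85 mm and grips with 20 to 120 N. Pads are 22 mm wide; open, the fingers measure 114 mm over their backs; the gripper's body (76 mm by 85 mm) begins 54 mm behind the grasp point. The pads swing forward as they close: fully open they stand 13 mm farther back than shut.
Start: joints at [1.093, 0.707, -0.028, 1.485, 0.022, 0.951, -0.075], TCP at [242.718, -521.232, 231.268] pointing down, gripper open.
Joint ranges: [-2.71, 2.71], [-0.32, 2.16], [-1.57, 1.52], [0, 2.45], [-1.46, 4.6], [0, 2.02], [-2.83, 2.83]. Speed limits (rad/s): [1.89, 1.89, 2.57, 2.57, 3.01, 3.01, 3.01].

## Interface

Orientations are given as [roll, pitch, yaw] about the fixed x, y, z axes, in that order (R = Rz(yaw) Ry(pitch) Rx(roll)).
In Python, from station import state, optics, workorder, models, ctrl gives the robot as it stands.
- The arm moves only by the tool apply_moves, never from a script. Its argument "motion" is a list of rows, each a list of 3 entries, a list of its own where there are three numbers: the shift along the tool's x, y, z normalised to -1 to 1, where 1 is 2 cm, then the turn, a rotation vector about the tool's x, y, z normalised to -1 to 1, where 1 is 4 degrees, then the closure, from 0 (fully open) to 1 (shut). A call has 1 to 20 rows; each row shifts and turns the pose as measured when the row begins, along the tool's axes as they then stand; what a row does not reach is not made up. A row lasts 1/10 s, in which the tool goes at most 50 mm and 8.59 degrees, less where a joint would pass 70% of its speed; a pose out of reach is approached as far as the arm can. A call with a number of a shift or a turn outside -1 to 1 is refused whole. A call with a gripper value outside its range is refused whole. The fingers move at their own pace and stop on an object; "newtons" is the grip in N (left out, the last holds). Time passes only in rows, so rows that do not move let the fingers close. It gives the time, the measured TCP pose, the force and the opening at its end, in the units of the state.
- state(): the state, without advancing time (a new reading comes with each control period).
- optics.get_image(name): name is "scene" or "side" or "wrist"; returns the picture (480x640x3 uint8, red, green, blue); there is no depth.
- optics.camera_model(name): a dict with "camera_matrix" (3x3 intrinsics, pixels), "origin" and "orientation" of the camera in the world. Camera axes: x right, y down, z forward; pixel columns grow to the right and rows downward; lengths in mm; the calibration is good to about 2 mm. A picture is of the moment at which its call begins: read the wrist's pose just before it. camera_model takes no time and is no camera call; for the wrist camera it gives the pose at the moment of the call.
- workorder.close_job(): hands the job in, once; it reports no verdict.
Trained networks look in the newest picture that a camera, given by its name, has taken for a name from the list of things; names that differ only in an ending like _2 or _b are one class to them, and where a whole thing is asked for, a point or a joint stands for the part that bears it (a point fixed in the world has none). Each returns a list of dicts, best first, with "conf" (0 to 1); they miss things now and then, are a little off and sometimes report something else, mostly with a low value. They report only what shows in the picture. A call takes as long as a camera call.
- models.outline_of(camera, thing): "region" (480x640 bool, what is visible of it) and "bbox" ([left, top, right, bottom] in pixels, round what is visible of it).
- models.tip_of(camera, thing): "uv" ([column, row] in pixels: a listed point, or the origin of a listed thing).
The state is a dict: "clock": time; "qpos": joint angles; "dq": joint speeds; "joint_torque": joint torques, N m; "tcp_pos": TCP position; "tool_rot": TCP orientation; "ft_force": force on the tool from outside, world axes, zero at the start; "ft_torque": the same for the moment, N m; "width": opening from 0.0 (shut) to 1.0 (fully open).
Only numpy, scipy, OpenCV 4.12 (cv2) and the standard library are available. Lean on these libraries where they do the work, as an engineer would, in place of code of your own. Each camera call takes 0.05 s, during which the arm holds its last target.

## Task

Open the grey sample case on the lab bench: lift the lever of its draw latch all the way up past centre, so that the hook drops free of the catch while the lid is still shut, then swing the lid up by its front tabs until it leans back past upright and stays there. Leave the lever up, and leave the other lab ware standing where it is.

Things in the scene. Friction and masses are not known exactly. Their poses are not given: they have to be found in the camera images.
- case: Grey plastic case, fixed to the bench: 150 (x) by 240 (y) by 140 high, plus a lid 35 high. Origin: centre of its underside; z up. Its latch side faces its own -x (towards the robot's left, world +y, within 20 degrees): steel draw latch in the middle, a lid tab to each side of it. Lid hinge along the opposite (+x) rim.
- lever (a joint): Latch lever angle about point latch_pivot (axis along the case's y). 0 = closed: sticks out from the case, 12 degrees (0.209 rad) below level. Grows as it is lifted, to its stop at 1.68 (84 degrees above level). Sprung closed for the first 0.2 (about 3 N up at the grip), then it snaps open to about 1; the hook leaves the catch only at about 1.3. Stiff pivot: it stays where it is left.
- latch_pivot (a point): Lever pivot, on the case: 99 mm from the case's centre along its -x (24 mm out from the latch side), 115 mm above the bench. Does not move.
- lever_grip (a point): Middle of the lever's grip bar, a level steel bar 64 mm long (along the case's y) and 11 mm thick, 95 mm from the pivot, carried by two 8 mm rods 52 mm apart with an open window between them. Closed, it is 93 mm out from the pivot and 95 mm above the bench, with free space under it.
- hook_bar (a point): Middle of the 7 mm thick bar at the end of the hook (two thin arms 30 mm apart, 67 mm from the hook's pivot, which is on the lever 25 mm from the lever's pivot). Latched, it lies on the catch behind a 4 mm lip. Once the lever is high enough, the hook swings out away from the case through the lever's window and hangs down in front.
- lid_catch (a point): Catch on the front of the lid, top of its steel ledge where the hook bar bears: 154 mm above the bench with the lid shut. Moves with the lid.
- lid (a joint): Lid angle about its hinge: 0 = shut, grows as the lid's latch side is lifted; 1.57 = upright, stop at 1.8. The hinge is stiff, so the lid stays where it is left; lifting takes about 4 N at a tab.
- lid_hinge (a point): Middle of the lid's hinge line (along the case's y): 75 mm from the case's centre along its +x, 140 mm above the bench. Does not move.
- tab_left (a point): Middle of the lower outer edge of one lid tab (85 mm from the case's centre along its +y). Each tab is a plate 50 mm wide and 8 mm thick that juts 30 mm out from the latch side; with the lid shut its underside is 144 mm above the bench; the outer edge is 180 mm from the hinge line. Moves with the lid.
- tab_right (a point): The same on the other tab (85 mm along the case's -y).
- reagent_bottle: Bystander: amber bottle 66 mm wide, 150 high, beside the case (beyond its +y end). Origin under its centre.
- weigh_dish: Bystander: low white dish 70 mm wide, 22 high, in front of the case's latch side near its +y end. Origin under its centre.
- mortar: Bystander: white ceramic bowl 110 mm wide, 60 high. Origin under its centre.
- flask: Bystander: conical glass flask 100 mm wide, 143 high. Origin under its centre.
- jar: Bystander: white jar 72 mm wide, 85 high. Origin under its centre.
- cup: Bystander: white cup 80 mm wide, 100 high. Origin under its centre.
- spatula: Bystander: flat spatula 190 mm long lying on the bench.

How it is judged (in metres and radians):
On the way, in this order (a step that is already met when the one before it is completed fails the run):
1. the lever is lifted past centre and the hook has left the catch, with the lid still shut (value of joint lever above 1.3 rad and distance between hook_bar and lid_catch above 0.03 m and value of joint lid below 0.06 rad), for 0.2 s.
2. the lid is swung up and back (value of joint lid above 1.5 rad), for 0.1 s.
At the end, for the whole second after the job is handed in: The lid stands open at 1.55 rad or more and at rest, the lever is still up (above 1.2 rad) and the hook is clear of the catch by more than 30 mm (value of joint lid above 1.55 rad and velocity of joint lid between -0.05 and 0.05 rad/s and value of joint lever above 1.2 rad and distance between hook_bar and lid_catch above 0.03 m); the robot touches nothing.
It fails at once if other lab ware is shifted by more than 40 mm or knocked over (distance of any of reagent_bottle, weigh_dish, mortar, flask, jar, cup, spatula from where it was at the start of the episode above 0.04 m or angle between any of reagent_bottle, flask, jar, cup's own z axis and vertical above 0.6 rad).
It also fails if it takes over 67 s, if anything falls off the work surface, if the arm or the gripper's body presses on something with over 40 N, if the wrist force passes 120 N, or if a joint passes its speed limit or range.

## Working session

There is one attempt and no reset: what is moved stays moved. The work goes in short steps, Python scripts to look and compute and a tool call to move; the robot and the scene stay as the last step left them, time stands still between calls to the robot, and variables do not carry over. Pictures are saved under pics/ and viewed, and the job is handed in when it is done.

Besides the shell and the picture viewer there is one more tool, called by a JSON object that holds its "method" and its "body", one argument or row to a line. apply_moves: Moves the arm, as the interface text tells. Scaled input: -1 to 1 covers 2 cm each way for a shift and 4 degrees each way for a turn. Its arguments: {"type":"object","properties":{"motion":{"type":"array"},"newtons":{"type":"number"}},"required":["motion"]}

```bash
ls; mkdir -p pics
python3 - <<'E'
from station import state, optics, workorder, models, ctrl
import cv2
s=state(); print({k:s[k] for k in('clock','qpos','tcp_pos','tool_rot','ft_force','width')}, ctrl.grasp_offset)
for n in('scene','side','wrist'):
    im=optics.get_image(n); cv2.imwrite(f'pics/{n}0.png',im[:,:,::-1])
    c=optics.camera_model(n); print(n,c)
E
```

```text
pics
{'clock': 0.0, 'qpos': array([ 1.09330503,  0.70706672, -0.02764249,  1.48498729,  0.0219754 ,
        0.95089788, -0.07548977]), 'tcp_pos': array([ 242.63108264, -521.01734695,  230.8508165 ]), 'tool_rot': array([-3.14158968e+00,  1.05843958e-03, -1.13498981e+00]), 'ft_force': array([-0.31463232, -0.26778824, -0.87058639]), 'width': 0.995492635274466} 18.700000000000003
scene {'camera_matrix': array([[547.79162029,   0.        , 314.23414701],
       [  0.        , 547.79162029, 250.25915021],
       [  0.        ,   0.        ,   1.        ]]), 'origin': array([1477.73570462,  334.1772792 , 1191.3493816 ]), 'orientation': array([-2.40680925, -0.02065409,  1.94210989])}
side {'camera_matrix': array([[528.69198382,   0.        , 321.60051985],
       [  0.        , 528.69198382, 228.13663194],
       [  0.        ,   0.        ,   1.        ]]), 'origin': array([-133.951736  ,  913.56809016,  891.94063354]), 'orientation': array([-2.17249654,  0.00685274, -2.47781223])}
wrist {'camera_matrix': array([[351.83871595,   0.        , 326.78454392],
       [  0.        , 351.83871595, 242.20401561],
       [  0.        ,   0.        ,   1.        ]]), 'origin': array([ 318.80347516, -486.44225013,  373.27598535]), 'orientation': array([ 2.81080203e+00,  4.10443677e-04, -1.13453387e+00])}
```

View pics/scene0.png

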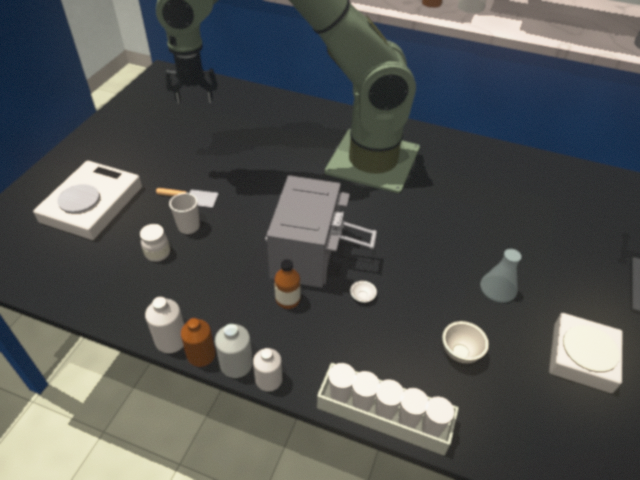

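View pics/side0.png

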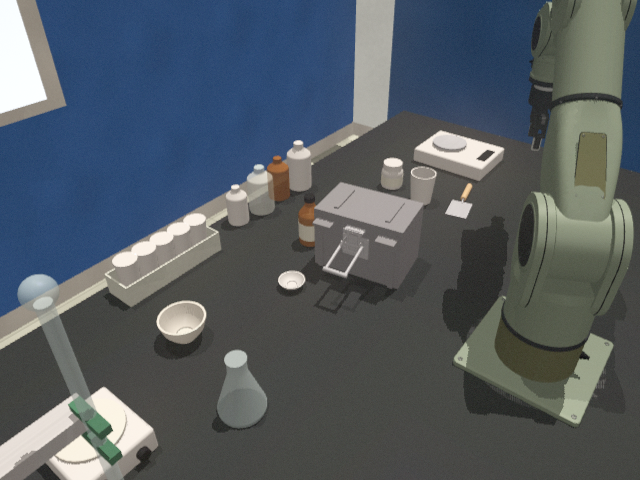

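```bash
cat > h.py <<'E'
import numpy as np, cv2
from scipy.spatial.transform import Rotation as R
from station import state, optics, workorder, models, ctrl
def cam(n):
    c=optics.camera_model(n); return c['camera_matrix'],c['origin'],R.from_euler('xyz',c['orientation']).as_matrix()
def ray(n,uv):
    K,o,Rm=cam(n); return o, Rm@np.linalg.inv(K)@np.array([uv[0],uv[1],1.])
def atz(n,uv,z):
    o,d=ray(n,uv); return o+d*(z-o[2])/d[2]
def tri(a,b):
    A=[];B=[]
    M=np.zeros((3,3));v=np.zeros(3)
    for n,uv in (a,b):
        o,d=ray(n,uv); d/=np.linalg.norm(d);P=np.eye(3)-np.outer(d,d);M+=P;v+=P@o
    x=np.linalg.solve(M,v)
    return x
def proj(n,p):
    K,o,Rm=cam(n); q=K@(Rm.T@(np.asarray(p,float)-o)); return q[:2]/q[2]
E
python3 - <<'E'
from h import *
np.set_printoptions(precision=1,suppress=True)
zz=dict(case=0,latch_pivot=115,lever_grip=95,lid_catch=154,lid_hinge=140,tab_left=144,tab_right=144,hook_bar=157,reagent_bottle=0,weigh_dish=0,mortar=0,flask=0,jar=0,cup=0,spatula=0)
for t,z in zz.items():
    for n in('scene','side'):
        r=models.tip_of(n,t)
        for q in r[:2]: print(t,n,np.array(q['uv']),round(q['conf'],2),atz(n,q['uv'],z))
print(state()['clock'])
E
```

```text
case side [366.4 258.4] 0.95 [482.9 -65.    0. ]
latch_pivot scene [341.2 230.5] 0.67 [467.   43.9 115. ]
latch_pivot side [353.6 246.3] 0.89 [455.8  39.9 115. ]
latch_pivot side [463.1 203.3] 0.16 [ 330.5 -309.4  115. ]
lever_grip scene [370.8 240.6] 0.84 [453.7 126.7  95. ]
lever_grip side [335.  270.9] 0.92 [449.2 125.   95. ]
lever_grip side [185.1 339.9] 0.4 [558.3 489.6  95. ]
lid_catch scene [340.2 220.4] 0.65 [469.   39.3 154. ]
lid_catch side [353.4 231.3] 0.84 [462.1  33.6 154. ]
lid_catch side [350.9 244.2] 0.32 [436.   80.8 154. ]
lid_hinge scene [277.5 216.1] 0.84 [ 505.3 -129.1  140. ]
lid_hinge side [378.6 205.7] 0.86 [ 489.1 -122.1  140. ]
lid_hinge side [390.5 184.8] 0.27 [ 523.4 -237.   140. ]
tab_left scene [335.8 242.3] 0.91 [540.3  52.9 144. ]
tab_left side [319.4 228.8] 0.96 [543.8  64.4 144. ]
tab_right scene [349.3 197.8] 0.55 [363.9  30.1 144. ]
tab_right side [385.9 246.3] 0.69 [372.9  25.8 144. ]
hook_bar scene [277.2 212.7] 0.57 [ 509.3 -127.6  157. ]
hook_bar scene [338.  219.7] 0.51 [471.6  33.8 157. ]
hook_bar side [353.2 230.5] 0.54 [462.   34.7 157. ]
[... 265 characters left out ...]
[529.5  22.1  -0. ]
mortar scene [463.2 352.6] 0.64 [647.  440.8   0. ]
mortar side [184.1 336. ] 0.98 [652.2 432.5   0. ]
flask scene [496.3 288.9] 0.71 [407.9 487.3   0. ]
flask side [240.3 407.9] 0.6 [409.5 492.1   0. ]
jar scene [156.5 251.6] 0.67 [ 644.5 -455.2    0. ]
jar side [390.  183.3] 0.6 [ 652.5 -458.9    0. ]
cup scene [186.6 229.1] 0.85 [ 531.8 -421.1    0. ]
cup scene [304.4 250. ] 0.52 [475.5 -60.6   0. ]
cup side [421.3 200.3] 0.62 [ 513.9 -425.9    0. ]
spatula scene [186.3 198.8] 0.85 [ 414.7 -490.2    0. ]
spatula scene [278.6 215.2] 0.41 [ 370.8 -189.2    0. ]
spatula side [464.1 201.6] 0.62 [ 401.3 -501.9    0. ]
spatula side [367.  260.8] 0.28 [475.6 -57.1   0. ]
1.65
```

```bash
cat >> h.py <<'E'
P=dict(case=(0,0,0),latch_pivot=(-99,0,115),lever_grip=(-192,0,95),lid_hinge=(75,0,140),tab_left=(-105,85,144),tab_right=(-105,-85,144))
def tow(pose,p):
    x,y,a=pose; p=np.atleast_2d(np.asarray(p,float)); c,s=np.cos(a),np.sin(a)
    return np.c_[x+c*p[:,0]-s*p[:,1], y+s*p[:,0]+c*p[:,1], p[:,2]]
E
python3 - <<'E'
from h import *
from scipy.optimize import least_squares
obs=[('case','side',366.4,258.4),('latch_pivot','scene',341.2,230.5),('latch_pivot','side',353.6,246.3),('lever_grip','scene',370.8,240.6),('lever_grip','side',335,270.9),('lid_hinge','scene',277.5,216.1),('lid_hinge','side',378.6,205.7),('tab_left','scene',335.8,242.3),('tab_left','side',319.4,228.8),('tab_right','scene',349.3,197.8),('tab_right','side',385.9,246.3)]
f=lambda p:np.concatenate([proj(n,tow(p,P[t])[0])-[u,v] for t,n,u,v in obs])
r=least_squares(f,[480,-60,-1.57],loss='soft_l1',f_scale=2,x_scale=[10,10,.1])
print(r.x,np.degrees(r.x[2]));print(np.round(r.fun.reshape(-1,2),1))
np.save('pose.npy',r.x)
import itertools
box=[(x,y,z) for x in(-75,75) for y in(-120,120) for z in(0,140,175)]
for n in('scene','side'):
    im=cv2.imread(f'pics/{n}0.png'); im=cv2.resize(im,None,fx=3,fy=3,interpolation=cv2.INTER_CUBIC)
    for q in box+[P[k] for k in P]+[(-105,60,144),(-105,110,144),(-192,32,95),(-192,-32,95)]:
        u=(proj(n,tow(r.x,q)[0])*3+1).astype(int); cv2.circle(im,tuple(map(int,u)),3,(0,0,255),-1)
    c=(proj(n,tow(r.x,(-60,0,100))[0])*3).astype(int); x0=c[0]-330;y0=c[1]-270
    cv2.imwrite(f'pics/{n}_fit.png',im[y0:y0+540,x0:x0+660])
E
```

```text
[479.95903941 -59.49847554  -1.38629584] -79.4289007657538
[[-0.2  1.4]
 [-1.4 -1.9]
 [-1.5 -1.3]
 [ 1.8 -1.9]
 [ 0.5  1.6]
 [ 0.3 -3.1]
 [ 0.8 -2.3]
 [ 1.8  1.7]
 [ 1.1 -1. ]
 [-2.2  2.8]
 [-2.  -0.2]]
```

View pics/scene_fit.png

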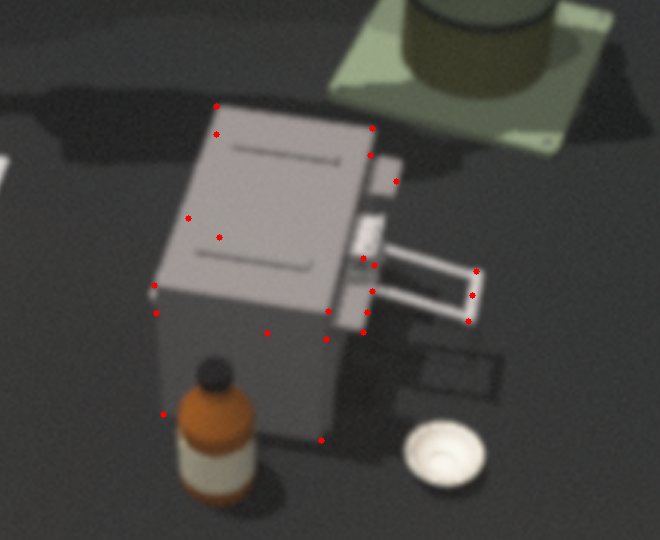

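View pics/side_fit.png

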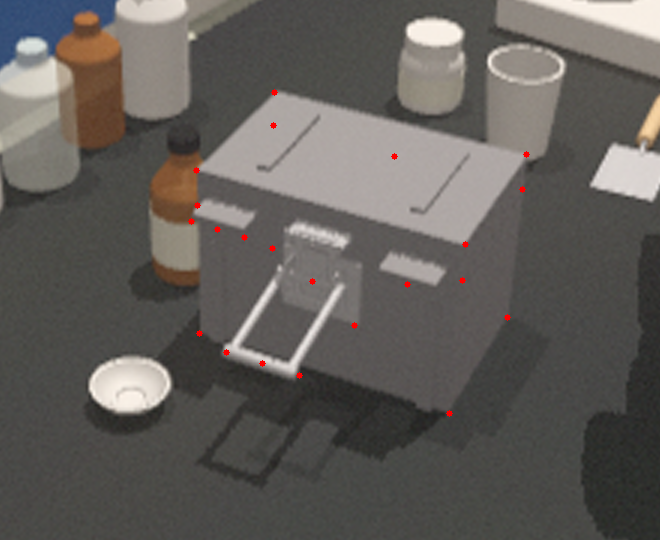

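{"method": "apply_moves", "body": {
  "motion": [
    [[0,0,-0.5],[0,0,0.9],0],
    [[0,0,-0.5],[0,0,0.9],0],
    [[0,0,-0.5],[0,0,0.9],0],
    [[0,0,-0.5],[0,0,0.9],0],
    [[0,0,0],[0,0,0],0]
  ]
}}

```text
clock: 2.15
tcp_pos: [242.6, -521.1, 272.4]
tool_rot: [-3.142, 0.001, -1.396]
ft_force: [-0.7, 0.8, 0.2]
width: 0.997
```

```bash
cat >> h.py <<'E'
def todo(target,yaw=None,rpy=None):
    s=state(); Rm=R.from_euler('xyz',s['tool_rot']); d=np.asarray(target)-s['tcp_pos']
    sh=Rm.inv().apply(d)/20
    Rt=R.from_euler('xyz',rpy if rpy is not None else [np.pi,0,np.radians(yaw)])
    rv=np.degrees((Rm.inv()*Rt).as_rotvec())/4
    print('tcp',s['tcp_pos'].round(1),'rpy',np.degrees(s['tool_rot']).round(1),'q',s['qpos'].round(2),'F',s['ft_force'].round(1),'w',round(s['width'],3),'t',round(s['clock'],2))
    print('shift total',sh.round(2),'turn total',rv.round(2))
E
python3 -c "
from h import *
todo([450,-100,280],-79.4)
todo([445,129.5,280],-79.4)"
```

```text
tcp [ 242.6 -521.1  272.4] rpy [-180.    0.  -80.] q [ 1.05  0.67  0.05  1.42 -0.04  1.06 -0.28] F [-0.7  0.8  0.2] w 0.997 t 2.15
shift total [-18.93 -13.88  -0.36] turn total [-0.    0.01 -0.14]
tcp [ 242.6 -521.1  272.4] rpy [-180.    0.  -80.] q [ 1.05  0.67  0.05  1.42 -0.04  1.06 -0.28] F [-0.7  0.8  0.2] w 0.997 t 2.15
shift total [-30.27 -15.64  -0.35] turn total [-0.    0.01 -0.14]
```

{"method": "apply_moves", "body": {
  "motion": [
    [[-0.5,-0.4,0],[0,0,0],0],
    [[-0.95,-0.7,0],[0,0,0],0],
    [[-0.95,-0.7,0],[0,0,0],0],
    [[-0.95,-0.7,0],[0,0,0],0],
    [[-0.95,-0.7,0],[0,0,0],0],
    [[-0.95,-0.7,0],[0,0,0],0],
    [[-0.95,-0.7,0],[0,0,0],0],
    [[-0.95,-0.7,0],[0,0,0],0],
    [[-0.95,-0.7,0],[0,0,0],0],
    [[-0.95,-0.7,0],[0,0,0],0],
    [[-0.95,-0.7,0],[0,0,0],0],
    [[-0.95,-0.7,0],[0,0,0],0],
    [[-0.95,-0.7,0],[0,0,0],0],
    [[-0.95,-0.7,0],[0,0,0],0],
    [[-0.95,-0.7,0],[0,0,0],0],
    [[-0.95,-0.7,0],[0,0,0],0],
    [[-0.95,-0.7,0],[0,0,0],0],
    [[-0.95,-0.7,0],[0,0,0],0],
    [[-0.95,-0.7,0],[0,0,0],0],
    [[-0.95,-0.7,0],[0,0,0],0]
  ]
}}

```text
clock: 4.15
tcp_pos: [441.4, -69.6, 265.2]
tool_rot: [3.136, 0.012, -1.349]
ft_force: [0.7, 0.2, -1.1]
width: 0.999
```

```bash
python3 -c "
from h import *
todo([445,129.5,260],-79.4)"
```

```text
tcp [441.4 -69.6 265.2] rpy [179.7   0.7 -77.3] q [ 0.05  0.48  0.07  1.86 -0.06  0.81 -1.2 ] F [ 0.7  0.2 -1.1] w 0.999 t 4.15
shift total [-9.67 -2.37  0.36] turn total [0.08 0.17 0.52]
```

{"method": "apply_moves", "body": {
  "motion": [
    [[-0.9,-0.25,0],[0,0,0.1],0],
    [[-0.9,-0.25,0],[0,0,0.1],0],
    [[-0.9,-0.25,0],[0,0,0.1],0],
    [[-0.9,-0.25,0],[0,0,0.1],0],
    [[-0.9,-0.25,0],[0,0,0.1],0],
    [[-0.9,-0.25,0],[0,0,0.1],0],
    [[-0.9,-0.25,0],[0,0,0.1],0],
    [[-0.9,-0.25,0],[0,0,0],0],
    [[-0.9,-0.25,0],[0,0,0],0],
    [[-0.4,-0.1,0],[0,0,0],0.2],
    [[0,0,0],[0,0,0],0.2]
  ]
}}

```text
clock: 5.25
tcp_pos: [444.8, 123.2, 262.4]
tool_rot: [3.129, 0.015, -1.369]
ft_force: [-0.2, -1.4, -0.3]
width: 0.801
```

```bash
python3 -c "
from h import *
im=optics.get_image('wrist');cv2.imwrite('pics/w1.png',im[:,:,::-1])
p=np.load('pose.npy')
for t in('lever_grip','tab_left','tab_right','latch_pivot'):
  w=tow(p,P[t])[0]
  for q in models.tip_of('wrist',t)[:2]:print(t,np.round(q['uv']),round(q['conf'],2),atz('wrist',q['uv'],w[2]).round(1),'exp',w.round(1))
todo([445,129.5,260],-79.4)"
```

```text
lever_grip [321. 213.] 0.76 [447.3 128.9  95. ] exp [444.7 129.2  95. ]
tab_left [454. 113.] 0.74 [548.8  54.1 144. ] exp [544.3  59.3 144. ]
tab_right [420. 323.] 0.84 [382.7  28.6 144. ] exp [377.1  28.1 144. ]
latch_pivot [434. 219.] 0.89 [467.1  34.8 115. ] exp [461.8  37.8 115. ]
tcp [445.5 121.4 262.8] rpy [179.3   0.8 -78.6] q [-0.38  0.51  0.09  1.82 -0.08  0.83 -1.62] F [-0.   0.7 -0. ] w 0.797 t 5.5
shift total [-0.4  -0.06  0.15] turn total [0.17 0.2  0.19]
```

View pics/w1.png

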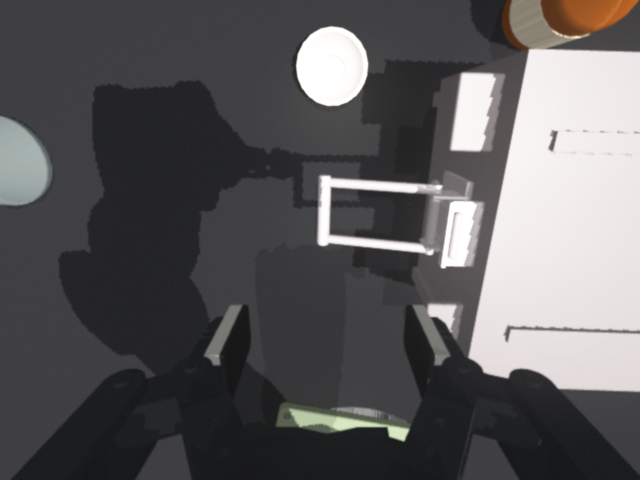

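```bash
python3 -c "
from h import *
# wrist pose unchanged since the picture
a=atz('wrist',(325,179),100);b=atz('wrist',(323,242),100);print('bar',a.round(1),b.round(1),((a+b)/2).round(1),np.degrees(np.arctan2(*(a-b)[1::-1])))
a=atz('wrist',(528,50),175);b=atz('wrist',(470,388),175);print('lid front',a.round(1),b.round(1),((a+b)/2).round(1),np.linalg.norm(a-b),np.degrees(np.arctan2(*(a-b)[1::-1])))
p=np.load('pose.npy')
print(tow(p,[(-75,120,175),(-75,-120,175),(-75,0,175)]).round(1))
"
```

```text
bar [479.1 131.3 100. ] [422.2 121.9 100. ] [450.6 126.6 100. ] 9.464295066819183
lid front [587.4  32.6 175. ] [350.2 -14.9 175. ] [468.8   8.8 175. ] 241.88873768868947 11.319841764382225
[[584.2  36.2 175. ]
 [348.2  -7.8 175. ]
 [466.2  14.2 175. ]]
```

{"method": "apply_moves", "body": {
  "motion": [
    [[-0.35,-0.1,0.5],[0.17,0.2,0.19],0.25],
    [[0,0,0.8],[0,0,0],0.25],
    [[0,0,0.8],[0,0,0],0.25],
    [[0,0,0.8],[0,0,0],0.25],
    [[0,0,0.8],[0,0,0],0.25],
    [[0,0,0.5],[0,0,0],0.25],
    [[0,0,0.3],[0,0,0],0.25],
    [[0,0,0],[0,0,0],0.25]
  ],
  "newtons": 30
}}

```text
clock: 6.3
tcp_pos: [447.1, 124.3, 170.4]
tool_rot: [-3.139, -0.001, -1.393]
ft_force: [-0.0, 0.2, 1.0]
width: 0.746
```

```bash
python3 -c "
from h import *
todo([447.5,128,82],-79.4)
for n in('wrist','side'):
  im=optics.get_image(n)[:,:,::-1]
  if n=='side': im=cv2.resize(im[150:330,240:480],None,fx=3,fy=3)
  cv2.imwrite('pics/%s2.png'%n,im)"
```

```text
tcp [447.1 124.3 170.4] rpy [-1.798e+02 -1.000e-01 -7.980e+01] q [-0.39  0.65  0.08  1.96 -0.09  0.53 -1.64] F [-0.   0.2  1. ] w 0.746 t 6.3
shift total [-0.19 -0.04  4.42] turn total [-0.04 -0.02 -0.1 ]
```

View pics/wrist2.png

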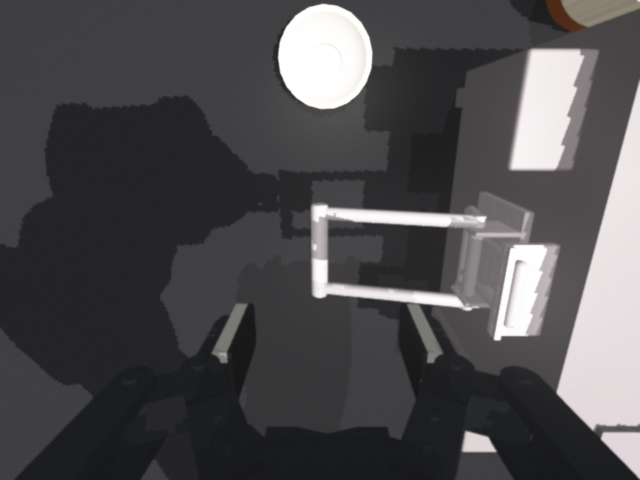

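View pics/side2.png

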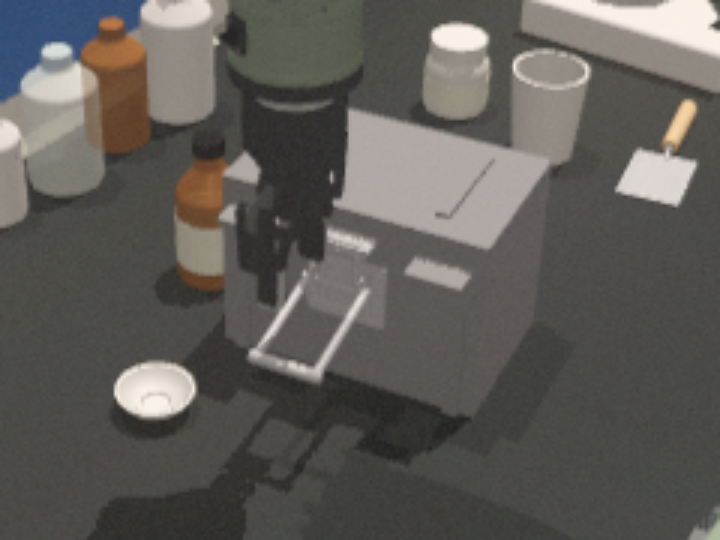

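```bash
python3 -c "
from h import *
a=atz('wrist',(320,208),99);b=atz('wrist',(319.5,294),99);print(a,b,(a+b)/2)
todo((a+b)/2,-79.4)
a=atz('wrist',(512,169),152);b=atz('wrist',(528,50),152);print('tabL inner/outer pts',a,b)
"
```

```text
[479.28963665 133.67134449  99.        ] [420.49693864 123.77596226  99.        ] [449.89328764 128.72365338  99.        ]
tcp [447.4 124.5 171.1] rpy [-1.798e+02 -1.000e-01 -7.980e+01] q [-0.39  0.65  0.08  1.96 -0.09  0.53 -1.64] F [-0.2 -0.3  0.5] w 0.751 t 6.4
shift total [-0.19 -0.15  3.6 ] turn total [-0.06 -0.01 -0.1 ]
tabL inner/outer pts [524.92396982  52.27832561 152.        ] [571.98388515  62.36393773 152.        ]
```

{"method": "apply_moves", "body": {
  "motion": [
    [[-0.2,-0.15,0.6],[0,0,-0.1],0.3],
    [[0,0,0.8],[0,0,0],0.3],
    [[0,0,0.8],[0,0,0],0.3],
    [[0,0,0.8],[0,0,0],0.3],
    [[0,0,0.6],[0,0,0],0.3],
    [[0,0,0.4],[0,0,0],0.3],
    [[0,0,0.2],[0,0,0],0.3],
    [[0,0,0],[0,0,0],0.3]
  ]
}}

```text
clock: 7.2
tcp_pos: [452.2, 131.6, 82.7]
tool_rot: [-3.132, 0.0, -1.382]
ft_force: [-0.6, -0.7, 0.7]
width: 0.7
```

```bash
python3 -c "
from h import *
todo([449.9,128.7,82],-79.4)
for n in('wrist',):
  im=optics.get_image(n)[:,:,::-1]
  cv2.imwrite('pics/%s3.png'%n,im)"
```

```text
tcp [452.2 131.6  82.7] rpy [-179.5    0.   -79.2] q [-0.38  0.82  0.04  2.02 -0.11  0.29 -1.62] F [-0.6 -0.7  0.7] w 0.7 t 7.2
shift total [0.12 0.14 0.03] turn total [-0.13  0.01  0.05]
```

View pics/wrist3.png

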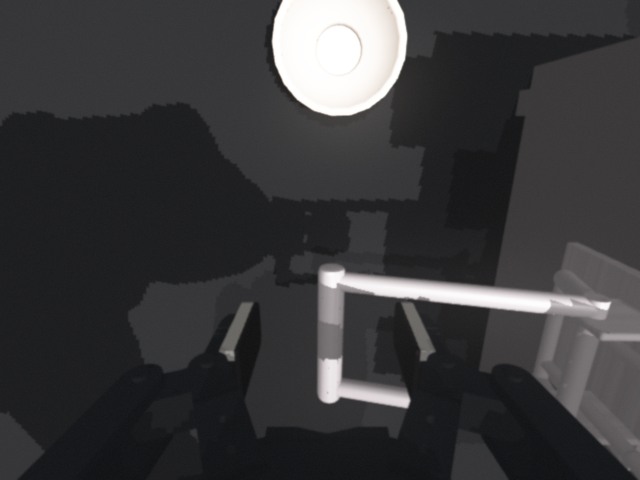

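{"method": "apply_moves", "body": {
  "motion": [
    [[0,0,0],[0,0,0],1],
    [[0,0,0],[0,0,0],1],
    [[0,0,0],[0,0,0],1],
    [[0,0,0],[0,0,0],1],
    [[0,0,0],[0,0,0],1],
    [[0,0,0],[0,0,0],1],
    [[0,0,0],[0,0,0],1],
    [[0,0,0],[0,0,0],1]
  ],
  "newtons": 40
}}

```text
clock: 8.05
tcp_pos: [453.1, 130.5, 84.6]
tool_rot: [-3.13, -0.001, -1.384]
ft_force: [-0.6, -0.8, -2.9]
width: 0.108
```

```bash
python3 -c "
from h import *
todo([449.9,128.7,82],-79.4)
d=np.array([-.183,.983])
s=state()['tcp_pos']
for th in (.1,.2,.4,.6,.8,1.0):
  a=th-.209; u=95*np.cos(a)-93; z=95*np.sin(a)+20
  print(th, 'tool x total',round(-u/20,2),'tool z total',round(-z/20,2))
"
```

```text
tcp [453.1 130.5  84.6] rpy [-179.3   -0.   -79.3] q [-0.38  0.82  0.05  2.02 -0.11  0.29 -1.63] F [-0.6 -0.8 -2.9] w 0.108 t 8.05
shift total [0.06 0.18 0.13] turn total [-0.17 -0.01  0.02]
0.1 tool x total -0.07 tool z total -0.48
0.2 tool x total -0.1 tool z total -0.96
0.4 tool x total -0.01 tool z total -1.9
0.6 tool x total 0.26 tool z total -2.81
0.8 tool x total 0.71 tool z total -3.65
1.0 tool x total 1.31 tool z total -4.38
```

{"method": "apply_moves", "body": {
  "motion": [
    [[-0.06,0,-0.4],[0,0,0],1],
    [[-0.04,0,-0.5],[0,0,0],1],
    [[0,0,-0.5],[0,0,0],1],
    [[0.06,0,-0.5],[0,0,0],1],
    [[0.12,0,-0.5],[0,0,0],1],
    [[0.18,0,-0.5],[0,0,0],1],
    [[0.22,0,-0.45],[0,0,0],1],
    [[0.27,0,-0.4],[0,0,0],1],
    [[0.3,0,-0.35],[0,0,0],1],
    [[0.25,0,-0.25],[0,0,0],1],
    [[0,0,0],[0,0,0],1]
  ]
}}

```text
clock: 9.15
tcp_pos: [458.6, 98.3, 183.2]
tool_rot: [-3.124, -0.007, -1.39]
ft_force: [4.8, -6.0, -13.6]
width: 0.107
```

```bash
python3 -c "
from h import *
todo([453.1,130.5,84.6],-79.4)
for n in('wrist','side'):
  im=optics.get_image(n)[:,:,::-1]
  if n=='side': im=cv2.resize(im[150:330,240:480],None,fx=3,fy=3)
  cv2.imwrite('pics/%s4.png'%n,im)"
```

```text
tcp [458.6  98.3 183.2] rpy [-179.    -0.4  -79.6] q [-0.33  0.63  0.08  1.94 -0.08  0.56 -1.59] F [  4.8  -6.  -13.6] w 0.107 t 9.15
shift total [-1.67  0.07  4.92] turn total [-0.26 -0.11 -0.06]
```

View pics/wrist4.png

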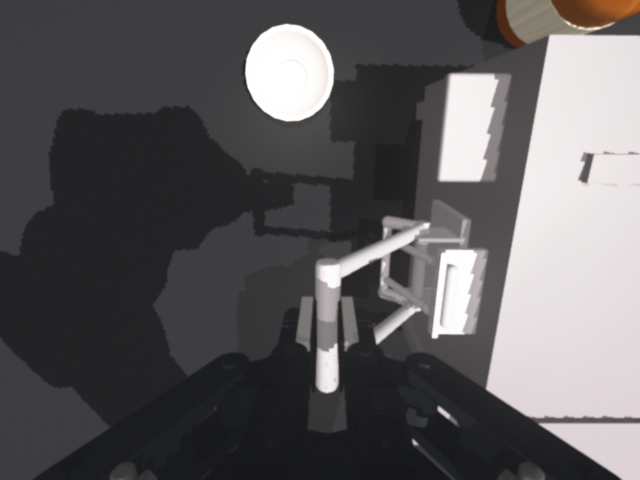

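View pics/side4.png

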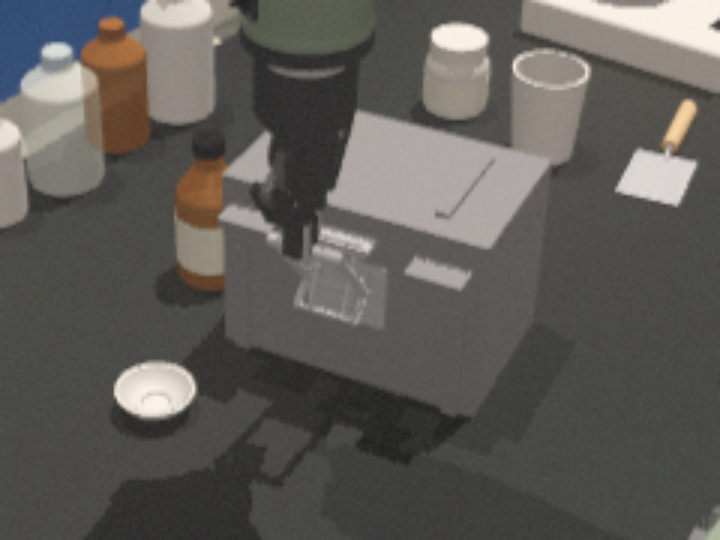

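{"method": "apply_moves", "body": {
  "motion": [
    [[0.3,0,-0.18],[0,0,0],1],
    [[0.3,0,-0.16],[0,0,0],1],
    [[0.3,0,-0.13],[0,0,0],1],
    [[0.3,0,-0.1],[0,0,0],1],
    [[0.3,0,-0.06],[0,0,0],1],
    [[0.3,0,-0.04],[0,0,0],1],
    [[0.2,0,0],[0,0,0],1],
    [[0,0,0],[0,0,0],1]
  ]
}}

```text
clock: 10.05
tcp_pos: [465.4, 59.8, 203.1]
tool_rot: [-3.119, -0.002, -1.386]
ft_force: [4.4, 0.4, -7.7]
width: 0.105
```

```bash
python3 -c "
from h import *
todo([453.1,130.5,84.6],-79.4)
for n in('wrist','side'):
  im=optics.get_image(n)[:,:,::-1]
  if n=='side': im=cv2.resize(im[150:330,240:480],None,fx=3,fy=3)
  cv2.imwrite('pics/%s5.png'%n,im)"
```

```text
tcp [465.4  59.8 203.1] rpy [-1.787e+02 -1.000e-01 -7.940e+01] q [-0.24  0.59  0.07  1.92 -0.06  0.61 -1.52] F [ 4.4  0.4 -7.7] w 0.105 t 10.05
shift total [-3.6   0.09  5.92] turn total [-0.33 -0.03 -0.01]
```

View pics/wrist5.png

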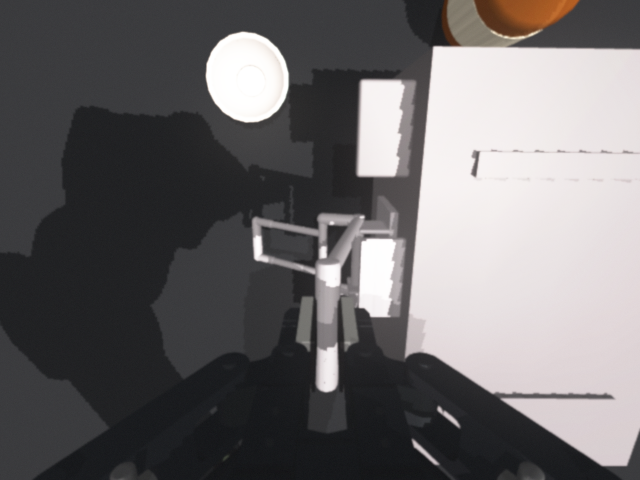

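View pics/side5.png

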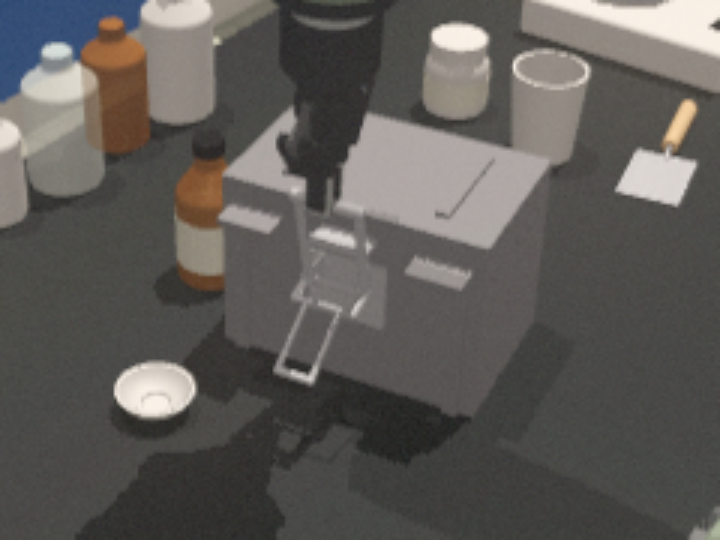

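{"method": "apply_moves", "body": {
  "motion": [
    [[0,0,0],[0,0,0],0.3],
    [[0,0,0],[0,0,0],0.3],
    [[0,0,0],[0,0,0],0.3],
    [[0,0,-0.3],[0,0,0],0.3],
    [[0,0,-0.7],[0,0,0],0.3],
    [[0,0,-0.9],[0,0,0],0.3],
    [[0,0,-0.9],[0,0,0],0.3],
    [[0,0,-0.9],[0,0,0],0.3],
    [[0,0,0],[0,0,-1],0.3],
    [[0,0,0],[0,0,-1],0.3],
    [[0,0,0],[0,0,-1],0.3],
    [[0,0,0],[0,0,-1],0.3],
    [[0,0,0],[0,0,-1],0.3],
    [[0,0,0],[0,0,-1],0.3],
    [[0,0,0],[0,0,-1],0.3],
    [[0,0,0],[0,0,-1],0.3],
    [[0,0,0],[0,0,-1],0.3],
    [[0,0,0],[0,0,-1],0.3],
    [[0,0,0],[0,0,-1],0.3],
    [[0,0,0],[0,0,-1],0.3]
  ]
}}

```text
clock: 12.15
tcp_pos: [462.1, 58.9, 287.0]
tool_rot: [-3.131, -0.022, -0.515]
ft_force: [1.2, -0.4, 0.5]
width: 0.697
```

```bash
python3 -c "
from h import *
todo([551,44.5,240],10.8)"
```

```text
tcp [462.1  58.9 287. ] rpy [-179.4   -1.3  -29.5] q [-0.09  0.46 -0.17  1.79  0.11  0.87 -0.83] F [ 1.2 -0.4  0.5] w 0.697 t 12.15
shift total [ 4.17 -1.53  2.46] turn total [ -0.03  -0.35 -10.07]
```

{"method": "apply_moves", "body": {
  "motion": [
    [[0,0,0],[0,0,-1],0.3],
    [[0,0,0],[0,0,-1],0.3],
    [[0,0,0],[0,0,-1],0.3],
    [[0,0,0],[0,0,-1],0.3],
    [[0,0,0],[0,0,-1],0.3],
    [[0,0,0],[0,0,-1],0.3],
    [[0,0,0],[0,0,-1],0.3],
    [[0,0,0],[0,0,-0.9],0.3],
    [[0,0,0],[0,0,-0.7],0.3],
    [[0,0,0],[0,0,0],0.3]
  ]
}}

```text
clock: 13.15
tcp_pos: [461.6, 57.5, 291.2]
tool_rot: [3.132, -0.026, 0.112]
ft_force: [-0.4, -0.0, -0.7]
width: 0.702
```

```bash
python3 -c "
from h import *
todo([551,44.5,240],10.8)
im=optics.get_image('wrist')[:,:,::-1]
cv2.imwrite('pics/wrist6.png',im)
for t in('lid_catch','hook_bar','lever_grip','tab_left'):
  for q in models.tip_of('wrist',t)[:2]:print(t,np.round(q['uv']),round(q['conf'],2))
"
```

```text
tcp [461.6  57.5 291.2] rpy [179.5  -1.5   6.4] q [ 0.02  0.47 -0.36  1.78  0.22  0.91 -0.32] F [-0.4 -0.  -0.7] w 0.702 t 13.15
shift total [4.3  1.12 2.68] turn total [ 0.15 -0.36 -1.09]
lid_catch [323. 256.] 0.78
hook_bar [320. 148.] 0.6
lever_grip [320. 247.] 0.57
tab_left [424. 232.] 0.71
```

View pics/wrist6.png

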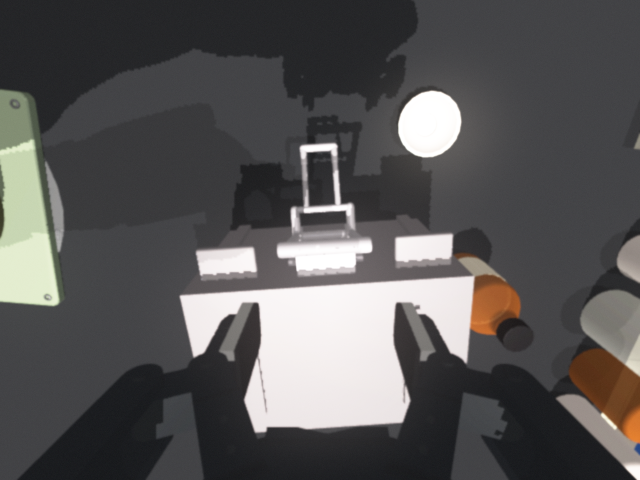

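```bash
python3 -c "
from h import *
for uv in [(397,237),(450,234),(398,260),(452,258)]: print(uv,atz('wrist',uv,152).round(1))
for uv in [(186,294),(471,275)]: print('lid',uv,atz('wrist',uv,175).round(1))
"
```

```text
(397, 237) [525.5  54.  152. ]
(450, 234) [570.   61.2 152. ]
(398, 260) [530.1  33.3 152. ]
(452, 258) [576.8  39.9 152. ]
lid (186, 294) [356.9  -4.4 175. ]
lid (471, 275) [585.2  35.1 175. ]
```

{"method": "apply_moves", "body": {
  "motion": [
    [[0.4,0.1,0],[0.1,-0.3,-0.6],0.3],
    [[0.8,0.1,0.2],[0,0,-0.4],0.3],
    [[0.8,0.15,0.4],[0,0,0],0.3],
    [[0.8,0.15,0.4],[0,0,0],0.3],
    [[0.7,0.15,0.4],[0,0,0],0.3],
    [[0.5,0.1,0.4],[0,0,0],0.3],
    [[0.2,0,0.2],[0,0,0],0.3],
    [[0,0,0],[0,0,0],0.3]
  ]
}}

```text
clock: 14.2
tcp_pos: [549.8, 57.1, 250.0]
tool_rot: [3.138, -0.003, 0.179]
ft_force: [-0.8, 0.0, 0.9]
width: 0.697
```

```bash
python3 -c "
from h import *
todo([550.5,44.5,137],10.6)
im=optics.get_image('wrist')[:,:,::-1]
cv2.imwrite('pics/wrist7.png',im)
"
```

```text
tcp [549.8  57.1 250. ] rpy [179.8  -0.2  10.2] q [ 0.02  0.66 -0.35  1.54  0.26  0.99 -0.23] F [-0.8  0.   0.9] w 0.697 t 14.2
shift total [-0.09  0.61  5.65] turn total [ 0.05 -0.05 -0.09]
```

View pics/wrist7.png

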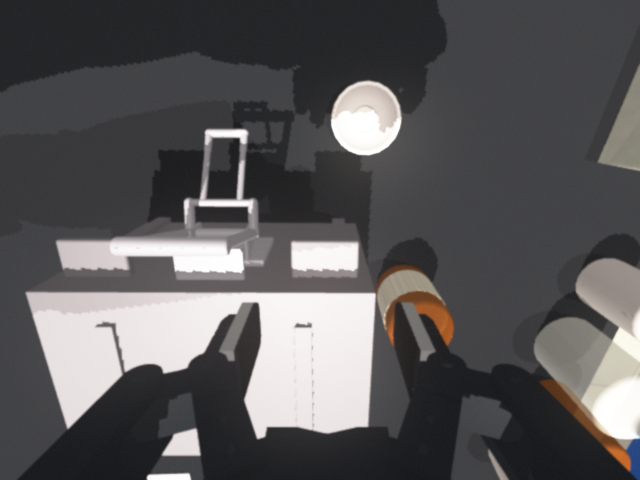

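{"method": "apply_moves", "body": {
  "motion": [
    [[0,0.2,0.3],[0,0,0],0.3],
    [[0,0.2,0.7],[0,0,0],0.3],
    [[0,0.15,0.8],[0,0,0],0.3],
    [[0,0,0.8],[0,0,0],0.3],
    [[0,0,0.8],[0,0,0],0.3],
    [[0,0,0.6],[0,0,0],0.3],
    [[0,0,0.3],[0,0,0],0.3],
    [[0,0,0],[0,0,0],0.3]
  ]
}}

```text
clock: 15.05
tcp_pos: [550.4, 43.6, 163.0]
tool_rot: [3.137, -0.007, 0.178]
ft_force: [0.5, 0.5, 0.1]
width: 0.701
```

```bash
python3 -c "
from h import *
todo([550.5,44.5,137],10.6)
im=optics.get_image('wrist')[:,:,::-1]
cv2.imwrite('pics/wrist8.png',im)
"
```

```text
tcp [550.4  43.6 163. ] rpy [179.7  -0.4  10.2] q [ 0.02  0.77 -0.31  1.66  0.33  0.76 -0.26] F [0.5 0.5 0.1] w 0.701 t 15.05
shift total [ 0.01 -0.05  1.3 ] turn total [ 0.06 -0.1  -0.1 ]
```

View pics/wrist8.png

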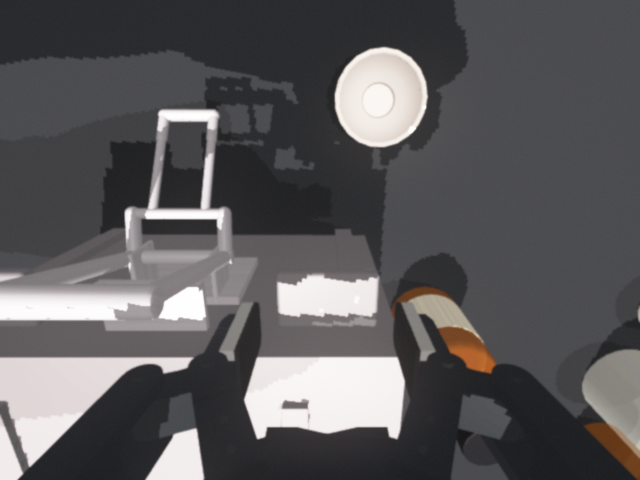

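{"method": "apply_moves", "body": {
  "motion": [
    [[0,-0.05,0.4],[0,-0.1,-0.1],0.3],
    [[0,0,0.5],[0,0,0],0.3],
    [[0,0,0.4],[0,0,0],0.3],
    [[0,0,0],[0,0,0],0.3]
  ]
}}

```text
clock: 15.5
tcp_pos: [550.9, 44.6, 136.4]
tool_rot: [3.137, -0.002, 0.186]
ft_force: [0.5, 0.1, -0.1]
width: 0.707
```

```bash
python3 -c "
from h import *
todo([550.5,44.5,137],10.6)
for n in('wrist','side'):
  im=optics.get_image(n)[:,:,::-1]
  if n=='side': im=cv2.resize(im[150:330,240:480],None,fx=3,fy=3)
  cv2.imwrite('pics/%s9.png'%n,im)"
```

```text
tcp [550.9  44.6 136.4] rpy [ 1.797e+02 -1.000e-01  1.060e+01] q [ 0.01  0.81 -0.3   1.68  0.34  0.7  -0.28] F [ 0.5  0.1 -0.1] w 0.707 t 15.5
shift total [-0.02  0.   -0.03] turn total [ 0.07 -0.02  0.01]
```

View pics/wrist9.png

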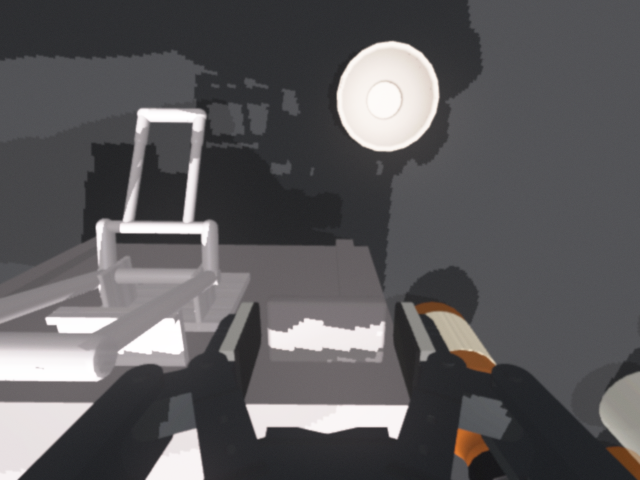

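View pics/side9.png

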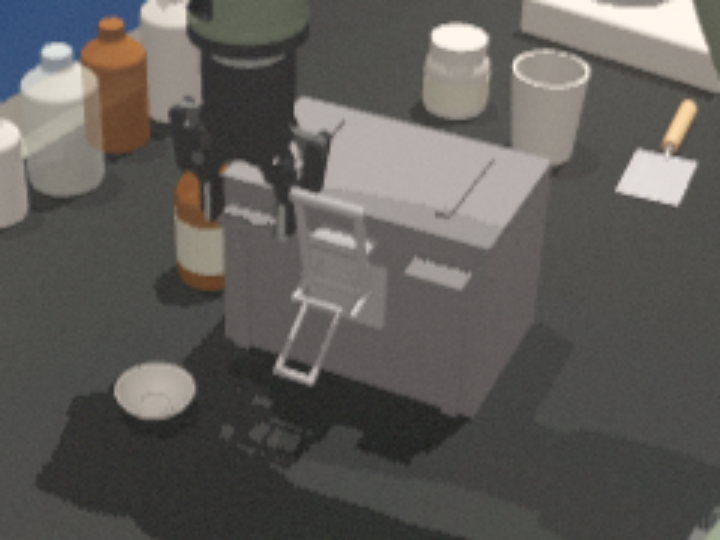

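{"method": "apply_moves", "body": {
  "motion": [
    [[0,0,0],[0,0,0],1],
    [[0,0,0],[0,0,0],1],
    [[0,0,0],[0,0,0],1],
    [[0,0,0],[0,0,0],1],
    [[0,0,0],[0,0,0],1]
  ],
  "newtons": 60
}}

```text
clock: 16.1
tcp_pos: [550.6, 44.6, 138.5]
tool_rot: [3.137, -0.002, 0.185]
ft_force: [-0.7, -0.3, -2.3]
width: 0.566
```

```bash
python3 -c "
from h import *
todo([550.5,44.5,137],10.6)
# arc: pinch point rel. hinge: r (case x,z): tab centre z148, 167 from hinge
r=np.hypot(167,8);a0=np.arctan2(8,167)
prev=None
for th in np.arange(0,1.76,.1):
  h=r*np.cos(a0+th);z=r*np.sin(a0+th)
  if prev: print(round(th,2),'dy',round((prev[0]-h)/20,2),'dz',round(-(z-prev[1])/20,2),'cum',round((r*np.cos(a0)-h),1),round(z-8,1))
  prev=(h,z)
"
```

```text
tcp [550.6  44.6 138.5] rpy [ 1.797e+02 -1.000e-01  1.060e+01] q [ 0.01  0.81 -0.3   1.68  0.34  0.71 -0.28] F [-0.7 -0.3 -2.3] w 0.566 t 16.1
shift total [-0.    0.    0.07] turn total [ 0.07 -0.03  0.  ]
0.1 dy 0.08 dz -0.83 cum 1.6 16.6
0.2 dy 0.16 dz -0.82 cum 4.9 33.0
0.3 dy 0.25 dz -0.8 cum 9.8 49.0
0.4 dy 0.32 dz -0.77 cum 16.3 64.4
0.5 dy 0.4 dz -0.73 cum 24.3 79.1
0.6 dy 0.47 dz -0.69 cum 33.7 92.9
0.7 dy 0.54 dz -0.64 cum 44.4 105.7
0.8 dy 0.6 dz -0.58 cum 56.4 117.4
0.9 dy 0.65 dz -0.52 cum 69.5 127.8
1.0 dy 0.7 dz -0.45 cum 83.5 136.8
1.1 dy 0.74 dz -0.38 cum 98.4 144.5
1.2 dy 0.78 dz -0.3 cum 113.9 150.5
1.3 dy 0.8 dz -0.23 cum 130.0 155.1
1.4 dy 0.82 dz -0.14 cum 146.5 157.9
1.5 dy 0.83 dz -0.06 cum 163.2 159.1
1.6 dy 0.84 dz 0.02 cum 179.9 158.7
1.7 dy 0.83 dz 0.11 cum 196.5 156.6
```

{"method": "apply_moves", "body": {
  "motion": [
    [[0,0.02,-0.3],[0,0,0],1],
    [[0,0.05,-0.42],[0,0,0],1],
    [[0,0.07,-0.42],[0,0,0],1],
    [[0,0.08,-0.41],[0,0,0],1],
    [[0,0.11,-0.4],[0,0,0],1],
    [[0,0.13,-0.4],[0,0,0],1],
    [[0,0.15,-0.39],[0,0,0],1],
    [[0,0.17,-0.38],[0,0,0],1]
  ]
}}

```text
clock: 16.9
tcp_pos: [554.3, 22.7, 205.2]
tool_rot: [3.13, -0.001, 0.178]
ft_force: [3.3, -2.7, -10.1]
width: 0.562
```

```bash
cat >> h.py <<'E'
def lidgo():
    s=state()['tcp_pos']; d=s-np.array([550.6,44.6,138.5]); back=d[0]*.184-d[1]*.983; side=d[0]*.983+d[1]*.184
    z=d[2]+8; th=np.arctan2(z,167-back)-np.arctan2(8,167); print('back',back.round(1),'up',d[2].round(1),'side',side.round(1),'th',th.round(3),'r',np.hypot(z,167-back).round(1),'(167.2)')
E
python3 -c "
from h import *
todo([550.5,44.5,137],10.6);lidgo()
for n in('side',):
  im=optics.get_image(n)[:,:,::-1]
  if n=='side': im=cv2.resize(im[120:300,240:480],None,fx=3,fy=3)
  cv2.imwrite('pics/%s10.png'%n,im)"
```

```text
tcp [554.3  22.7 205.2] rpy [ 1.793e+02 -1.000e-01  1.020e+01] q [ 0.07  0.72 -0.34  1.6   0.3   0.88 -0.21] F [  3.3  -2.7 -10.1] w 0.562 t 16.9
shift total [ 0.   -1.15  3.39] turn total [ 0.17 -0.01 -0.1 ]
back 22.2 up 66.7 side -0.4 th 0.428 r 162.9 (167.2)
```

View pics/side10.png

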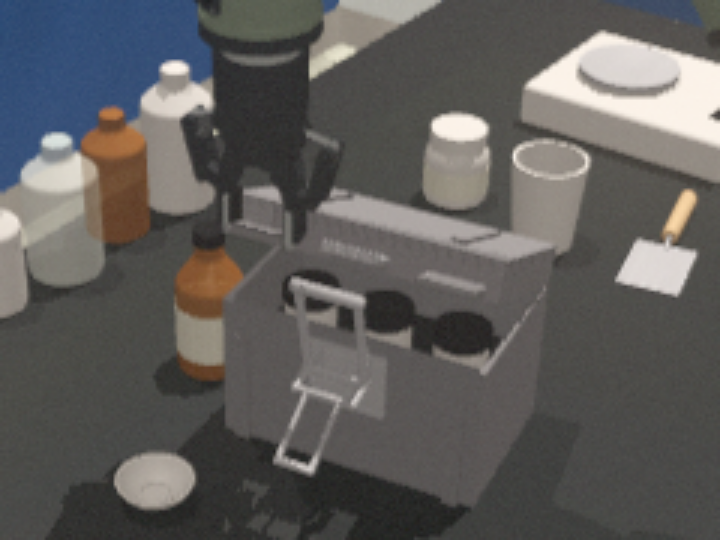

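{"method": "apply_moves", "body": {
  "motion": [
    [[0,0.17,-0.4],[0,0,0],1],
    [[0,0.18,-0.38],[0,0,0],1],
    [[0,0.2,-0.36],[0,0,0],1],
    [[0,0.22,-0.34],[0,0,0],1],
    [[0,0.24,-0.32],[0,0,0],1],
    [[0,0.26,-0.31],[0,0,0],1],
    [[0,0.28,-0.3],[0,0,0],1],
    [[0,0.29,-0.28],[0,0,0],1],
    [[0,0.31,-0.26],[0,0,0],1],
    [[0,0.32,-0.25],[0,0,0],1]
  ]
}}

```text
clock: 17.95
tcp_pos: [564.3, -35.8, 271.4]
tool_rot: [3.119, 0.001, 0.174]
ft_force: [8.7, -6.2, -19.5]
width: 0.554
```

```bash
python3 -c "
from h import *
todo([550.5,44.5,137],10.6);lidgo()"
```

```text
tcp [564.3 -35.8 271.4] rpy [178.7   0.   10. ] q [ 0.18  0.66 -0.36  1.45  0.27  1.07 -0.07] F [  8.7  -6.2 -19.5] w 0.554 t 17.95
shift total [ 0.02 -4.23  6.62] turn total [ 0.33  0.01 -0.16]
back 81.6 up 132.9 side -1.3 th 0.978 r 164.7 (167.2)
```

{"method": "apply_moves", "body": {
  "motion": [
    [[0,0.34,-0.24],[0,0,0],1],
    [[0,0.35,-0.22],[0,0,0],1],
    [[0,0.36,-0.2],[0,0,0],1],
    [[0,0.37,-0.18],[0,0,0],1],
    [[0,0.38,-0.16],[0,0,0],1],
    [[0,0.39,-0.14],[0,0,0],1],
    [[0,0.4,-0.12],[0,0,0],1],
    [[0,0.4,-0.09],[0,0,0],1],
    [[0,0.4,-0.07],[0,0,0],1]
  ]
}}

```text
clock: 18.85
tcp_pos: [576.3, -103.6, 298.0]
tool_rot: [3.123, 0.006, 0.178]
ft_force: [4.8, 2.3, -15.3]
width: 0.537
```

```bash
python3 -c "
from h import *
todo([550.5,44.5,137],10.6);lidgo()
for n in('side',):
  im=optics.get_image(n)[:,:,::-1]
  if n=='side': im=cv2.resize(im[90:290,240:480],None,fx=3,fy=3)
  cv2.imwrite('pics/%s11.png'%n,im)"
```

```text
tcp [ 576.3 -103.6  298. ] rpy [178.9   0.4  10.2] q [ 0.29  0.67 -0.37  1.32  0.27  1.19  0.07] F [  4.8   2.3 -15.3] w 0.537 t 18.85
shift total [ 0.09 -7.66  7.91] turn total [ 0.27  0.09 -0.1 ]
back 150.4 up 159.5 side -2.0 th 1.424 r 168.4 (167.2)
```

View pics/side11.png

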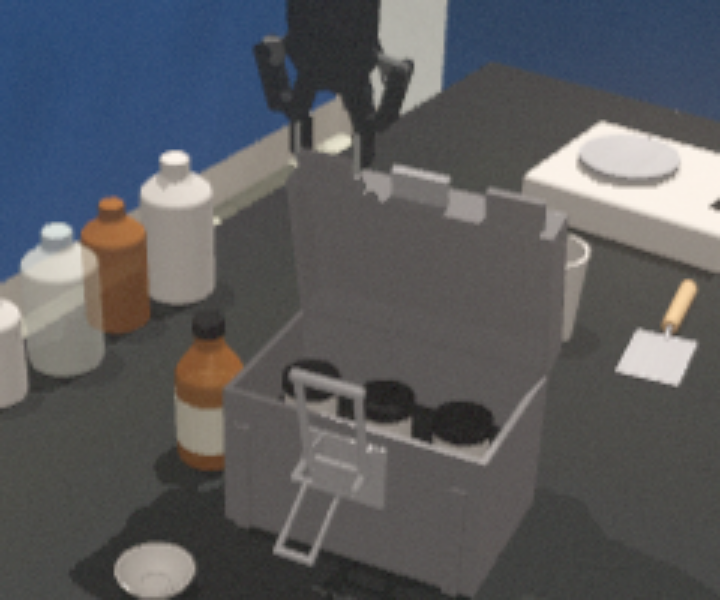

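{"method": "apply_moves", "body": {
  "motion": [
    [[0,0.38,-0.03],[0,0,0],1],
    [[0,0.38,0],[0,0,0],1],
    [[0,0.38,0.02],[0,0,0],1],
    [[0,0.38,0.03],[0,0,0],1],
    [[0,0.3,0.04],[0,0,0],1],
    [[0,0.15,0.02],[0,0,0],1],
    [[0,0,0],[0,0,0],1]
  ]
}}

```text
clock: 19.6
tcp_pos: [584.5, -147.9, 299.8]
tool_rot: [3.12, 0.003, 0.178]
ft_force: [-0.8, 1.0, 0.3]
width: 0.0
```

```bash
python3 -c "
from h import *
todo([550.5,44.5,137],10.6);lidgo()
for n in('side','scene'):
  im=optics.get_image(n)[:,:,::-1]
  if n=='side': im=im[90:290,240:480]
  else: im=im[100:320,180:440]
  cv2.imwrite('pics/%s12.png'%n,cv2.resize(im,None,fx=2.5,fy=2.5))"
```

```text
tcp [ 584.5 -147.9  299.8] rpy [178.8   0.2  10.2] q [ 0.35  0.7  -0.37  1.25  0.27  1.23  0.15] F [-0.8  1.   0.3] w 0.0 t 19.6
shift total [ 0.05 -9.94  7.93] turn total [ 0.3   0.04 -0.11]
back 195.5 up 161.3 side -2.1 th 1.69 r 171.7 (167.2)
```

View pics/side12.png

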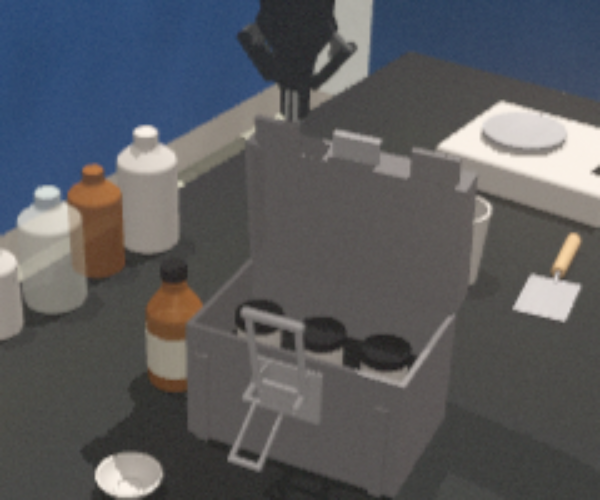

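View pics/scene12.png

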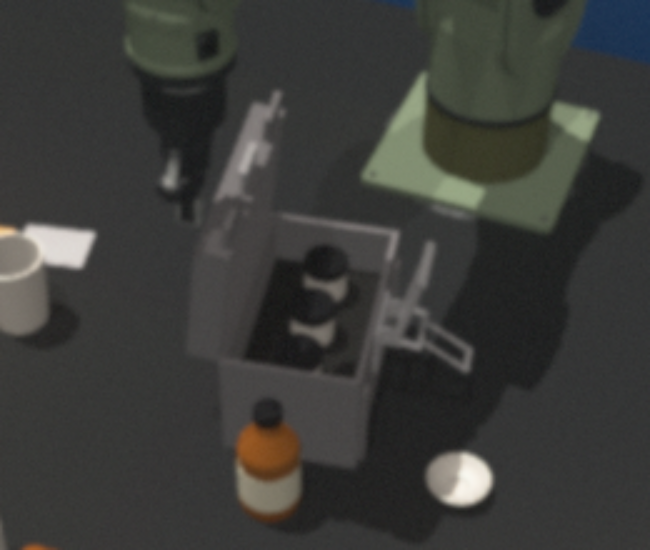

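{"method": "apply_moves", "body": {
  "motion": [
    [[0,0,-0.4],[0,0,0],1],
    [[0,0,-0.8],[0,0,0],1],
    [[0,0,-0.8],[0,0,0],1],
    [[0,0,-0.8],[0,0,0],1],
    [[0,-0.2,-0.3],[0,0,0],1],
    [[0,-0.6,0],[0,0,0],1],
    [[0,-0.8,0],[0,0,0],1],
    [[0,-0.8,0],[0,0,0],1],
    [[0,-0.8,0],[0,0,0],1],
    [[0,-0.8,0],[0,0,0],1],
    [[0,-0.6,0],[0,0,0],1],
    [[0,0,0],[0,0,0],1]
  ]
}}

```text
clock: 20.9
tcp_pos: [564.2, -42.0, 361.8]
tool_rot: [3.124, 0.006, 0.186]
ft_force: [0.3, 0.3, 0.0]
width: -0.002
```

```bash
python3 -c "
from h import *
todo([550.5,44.5,290],10.6);lidgo()
for n in('side','wrist'):
  im=optics.get_image(n)[:,:,::-1]
  if n=='side': im=cv2.resize(im[60:290,240:480],None,fx=2.5,fy=2.5)
  cv2.imwrite('pics/%s13.png'%n,im)
for t in('lid_catch','tab_left','tab_right'):
  for n in('scene','side'):
    if n=='scene': optics.get_image(n)
    for q in models.tip_of(n,t)[:1]:print(t,n,np.round(q['uv']),round(q['conf'],2))
"
```

```text
tcp [564.2 -42.  361.8] rpy [179.    0.3  10.6] q [ 0.19  0.6  -0.38  1.25  0.23  1.34  0.  ] F [0.3 0.3 0. ] w -0.002 t 20.9
shift total [ 0.15 -4.44  3.51] turn total [0.25 0.08 0.01]
back 87.7 up 223.3 side -2.6 th 1.192 r 244.5 (167.2)
lid_catch scene [279. 166.] 0.95
lid_catch side [382. 147.] 0.74
tab_left scene [273. 182.] 0.8
tab_left side [348. 138.] 0.64
tab_right scene [293. 139.] 0.55
tab_right side [416. 154.] 0.71
```

View pics/side13.png

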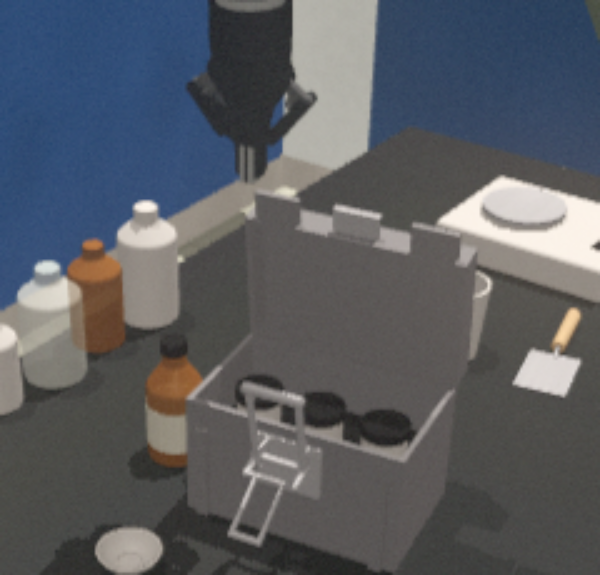

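View pics/wrist13.png

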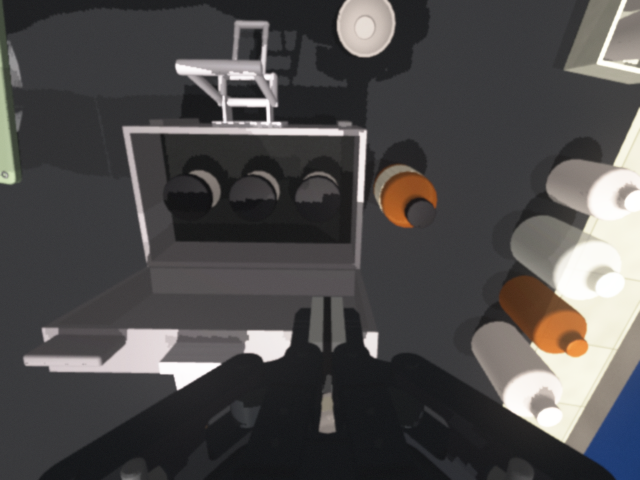

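```bash
python3 -c "
from h import *
for a,b in [((273,182),(348,138)),((293,139),(416,154)),((279,166),(382,147))]:
  x=tri(('scene',a),('side',b)); d=x[:2]-np.array([482,-61.5]); cx=d[0]*.184-d[1]*.983; print(x.round(1),'case x',cx.round(1),'y',(d[0]*.983+d[1]*.184).round(1),'ang',np.arctan2(x[2]-144+4*0,75-cx).round(3))
"
```

```text
[ 576.4 -101.5  323.3] case x 56.7 y 85.4 ang 1.469
[ 395.8 -126.6  321. ] case x 48.1 y -96.7 ang 1.42
[ 493.3 -125.6  308.5] case x 65.1 y -0.7 ang 1.51
```

{"method": "apply_moves", "body": {
  "motion": [
    [[0,0,0.5],[0.2,0,0],1],
    [[0,0,0.7],[0,0,0],1],
    [[0,0,0.7],[0,0,0],1],
    [[0,0,0.7],[0,0,0],1],
    [[0,0,0.5],[0,0,0],1],
    [[0,0.2,0.2],[0,0,0],1],
    [[0,0.4,0],[0,0,0],1],
    [[0,0.4,0],[0,0,0],1],
    [[0,0.4,0],[0,0,0],1],
    [[0,0.3,0],[0,0,0],1],
    [[0,0.3,0],[0,0,0],1]
  ]
}}

```text
clock: 22.55
tcp_pos: [571.7, -89.1, 290.6]
tool_rot: [-3.141, 0.006, 0.18]
ft_force: [-0.3, 0.3, 0.5]
width: 0.004
```

```bash
python3 -c "
from h import *
todo([550.5,44.5,290],10.6);lidgo()"
```

```text
tcp [571.7 -89.1 290.6] rpy [-180.     0.3   10.3] q [ 0.28  0.67 -0.38  1.36  0.25  1.17  0.06] F [-0.3  0.3  0.5] w 0.004 t 22.55
shift total [ 0.15 -6.76  0.03] turn total [-0.01  0.08 -0.07]
back 135.3 up 152.1 side -3.9 th 1.328 r 163.2 (167.2)
```

Now push on to back ≈ 182.

{"method": "apply_moves", "body": {
  "motion": [
    [[0,0.25,0],[0,0,0],1],
    [[0,0.25,0],[0,0,0],1],
    [[0,0.25,0],[0,0,0],1],
    [[0,0.25,0],[0,0,0],1],
    [[0,0.25,0],[0,0,0],1],
    [[0,0.25,0],[0,0,0],1],
    [[0,0.25,0],[0,0,0],1],
    [[0,0.25,0],[0,0,0],1],
    [[0,0.2,0],[0,0,0],1],
    [[0,0,0],[0,0,0],1]
  ]
}}

```text
clock: 23.55
tcp_pos: [580.3, -136.1, 290.5]
tool_rot: [-3.14, 0.006, 0.18]
ft_force: [0.4, 0.9, -0.2]
width: 0.001
```

```bash
python3 -c "
from h import *
todo([550.5,44.5,290],10.6);lidgo()
for n in('side','scene'):
  im=optics.get_image(n)[:,:,::-1]
  if n=='side': im=im[90:290,240:480]
  else: im=im[100:320,180:440]
  cv2.imwrite('pics/%s14.png'%n,cv2.resize(im,None,fx=2.5,fy=2.5))"
```

```text
tcp [ 580.3 -136.1  290.5] rpy [-179.9    0.3   10.3] q [ 0.35  0.7  -0.38  1.28  0.26  1.21  0.14] F [ 0.4  0.9 -0.2] w 0.001 t 23.55
shift total [ 0.16 -9.15  0.04] turn total [-0.02  0.09 -0.06]
back 183.1 up 152.0 side -4.1 th 1.623 r 160.8 (167.2)
```

View pics/side14.png

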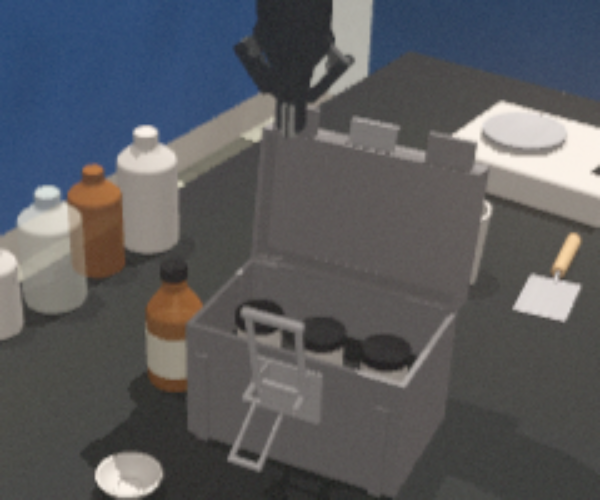

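View pics/scene14.png

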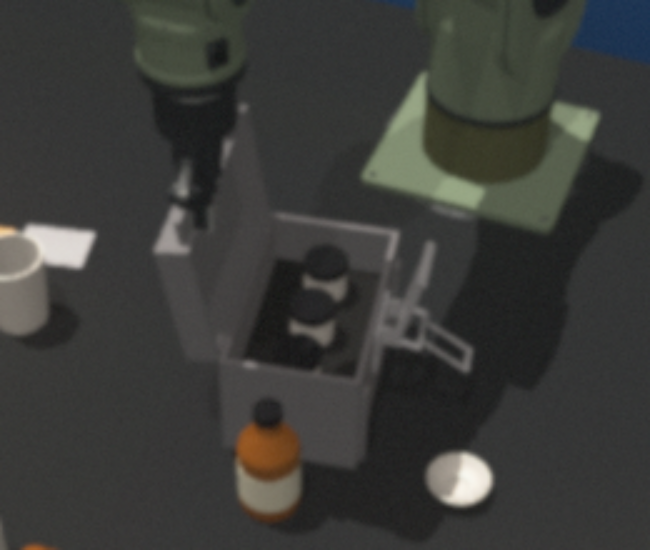

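{"method": "apply_moves", "body": {
  "motion": [
    [[0,-0.3,0],[0,0,0],1],
    [[0,-0.6,0],[0,0,0],1],
    [[0,-0.8,0],[0,0,0],1],
    [[0,-0.8,-0.3],[0,0,0],1],
    [[0,-0.6,-0.8],[0,0,0],1],
    [[0,0,-0.9],[0,0,0],1],
    [[0,0,-0.9],[0,0,0],1],
    [[0,0,-0.7],[0,0,0],1],
    [[0,0,-0.3],[0,0,0],1],
    [[0,0,0],[0,0,0],1]
  ]
}}

```text
clock: 24.65
tcp_pos: [566.9, -59.8, 374.8]
tool_rot: [-3.139, 0.004, 0.19]
ft_force: [0.2, 1.3, -0.8]
width: -0.002
```

```bash
python3 -c "
from h import *
todo([550.5,44.5,290],10.6);lidgo()
for n in('side','scene'):
  im=optics.get_image(n)[:,:,::-1]
  if n=='side': im=im[60:290,240:480]
  else: im=im[100:320,180:440]
  cv2.imwrite('pics/%s15.png'%n,cv2.resize(im,None,fx=2.5,fy=2.5))
for t in('lid_catch','tab_left','tab_right','hook_bar','lever_grip'):
  u=[models.tip_of(n,t) for n in('scene','side')]
  if not all(u): print(t,[bool(q) for q in u]); continue
  x=tri(('scene',u[0][0]['uv']),('side',u[1][0]['uv'])); d=x[:2]-np.array([482,-61.5]); cx=d[0]*.184-d[1]*.983; print(t,u[0][0]['conf'],u[1][0]['conf'],x.round(1),'case x',cx.round(1),'y',(d[0]*.983+d[1]*.184).round(1),'lid ang',np.arctan2(x[2]-140,75-cx).round(3),'lever',np.arctan2(x[2]-115,-99-cx)+.209)
"
```

```text
tcp [566.9 -59.8 374.8] rpy [-179.8    0.2   10.9] q [ 0.23  0.6  -0.39  1.2   0.22  1.39  0.05] F [ 0.2  1.3 -0.8] w -0.002 t 24.65
shift total [ 0.19 -5.27  4.26] turn total [-0.04  0.05  0.07]
back 105.7 up 236.3 side -3.2 th 1.277 r 251.9 (167.2)
lid_catch 0.84 0.91 [ 500.1 -174.   309.8] case x 113.9 y -2.9 lid ang 1.796 lever 2.60959624337909
tab_left 0.64 0.81 [ 582.8 -147.5  322.8] case x 103.0 y 83.3 lid ang 1.723 lever 2.5511276779045438
tab_right 0.93 0.71 [422.8 167.  176.5] case x -235.5 y -16.1 lid ang 0.117 lever 0.632158162097132
hook_bar 0.62 0.61 [448.8 108.9  65.4] case x -173.6 y -1.2 lid ang -0.292 lever -0.37822203592253845
lever_grip 0.73 0.61 [467.5  62.9 207. ] case x -124.9 y 8.6 lid ang 0.323 lever 1.5050383274199504
```

View pics/side15.png

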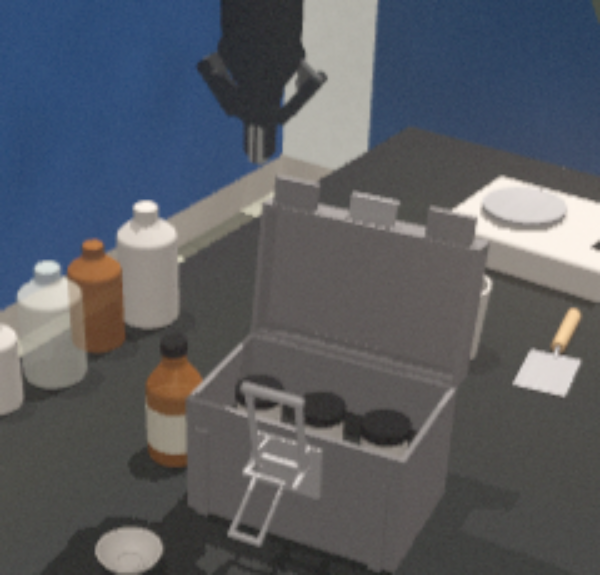

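View pics/scene15.png

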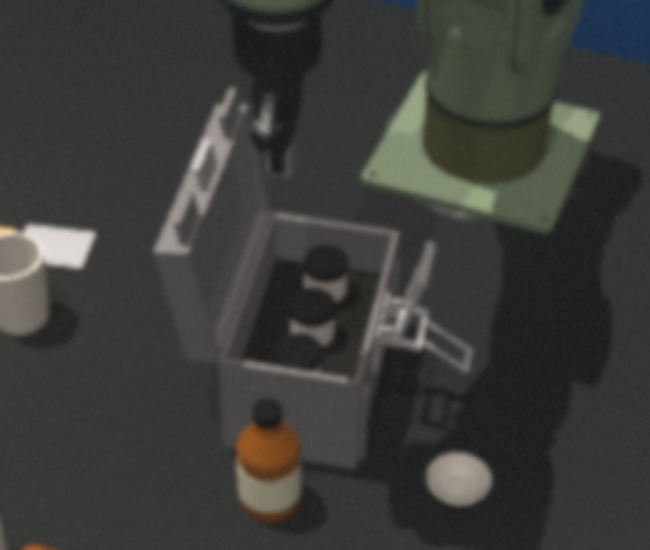

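Lid is at about 1.72 rad (triangulated), the lever at about 1.5, the hook is hanging free in front and the arm is clear. I'm handing the job in.

```bash
python3 -c "
from h import *
print(workorder.close_job())
s=state();print(s['clock'],s['ft_force'])"
```

```text
the job is handed in; nothing more can be done
None
the job is handed in; nothing more can be done
```

The case is open and I handed the job in at about 25 s of the 67 s allowed. The hand-in gives no verdict, so these are my own last checks.

**What I did**
- I gripped the lever bar from above and lifted it along its arc to about 1.5–1.56 rad. The hook swung out through the window and hung in front while the lid was still shut.
- I pinched the left lid tab across its width and swung the lid to about 1.45 rad, where the tab slipped out of the grip.
- I mended that by pushing the tab's underside back with closed fingers, then withdrew and raised the arm.

**Last checks**
- **Lid:** about 1.72 rad, triangulated from the left tab, leaning past upright in both fixed cameras. It stayed there after the fingers left.
- **Lever:** about 1.5 rad.
- **Hook:** hanging in front of the case, well over 30 mm from the catch.
- **Arm:** clear of everything, with about 1 N or less on each force axis.
- **Other lab ware:** the bottle, dish, cup and spatula look unmoved in the last pictures. I did not re-measure them, and the arm worked well away from the rest.

**What disagreed**
- **Right tab:** the network's last right-tab position was plainly false (case x −235 mm), so I ignored it.
- **Catch:** the catch point gave 1.80 rad for the lid against 1.72 from the left tab. It sits slightly off the hinge line, and either value is past 1.55.

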